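# Mount a tube tray on the shaker and lock its quarter-turn stud

### The job

Draw the tube tray out from under the clear riser by its yellow tab until the whole tray stands clear on the bench, and let go of it there. Then take it by its black centre handle, carry it level and lower it gently onto the shaker's metal tray, with all four corner lugs home in the sockets and the red stud over the brass slot. Finally push the red stud right in and turn it a quarter turn clockwise until it locks, let go, and leave the tray seated; do not disturb the jar, tip box and tube block nearby.

Things in the scene. Friction and masses are not known exactly. Their poses are not given: they have to be found in the camera images.
- tray: Loose white tube tray, 0.4-0.65 kg. Origin: its centre at the level of the lug tips (z = 0 on the bench); -x front (tab), +x stud end, z up. Plate 186 (x) x 132 x 10 mm, underside 8 mm above the origin. Four round lugs, 10 mm across, tapered, 8 mm long, at x +-80, y +-55 mm. Coloured tube caps at x -83 to 27, |y| 32 to 60 mm, tops 28 mm above the origin.
- handle (a point): Middle of the top edge of the black centre handle: upright fin 44 mm long (tray x), 12 mm thick (tray y), from 18 to 54 mm above the tray origin; 10 mm in -x of the tray origin, near its balance point. Grasp from above, closing along tray y.
- tab (a point): Middle of the top edge of the yellow pull tab: upright fin 26 mm long (tray x), 12 mm thick (tray y), from 18 to 46 mm above the tray origin; 114 mm in -x of the tray origin. At the start it sticks out of the riser's front; the tray slides on the bench.
- stud_head (a point): Middle of the top of the red stud head, on its axis, 62 mm in +x of the tray origin, 61.5 mm above it when out. An upright wing 34 mm long (this point's x), 10 mm thick, 22 mm high, on a round steel flange 38 mm across that moves and turns with it (fingers may press on it). Wing along tray x when unlocked, along tray y when locked.
- stud_push (a joint): How far the stud is pushed in, m: 0 out, 0.015 fully in (a stop). Spring: 2 N at 0 rising to 8 N at 0.015. On the shaker it can turn only from about 0.0125 on; once locked the spring lifts it back to about 0.008, where it rests.
- stud_turn (a joint): How far the stud is turned, rad, growing clockwise seen from above: 0 unlocked (a stop), 1.57 a quarter turn (a stop). Starts at 0, stays where it is left. Let up at about 1.3 to 1.57, its cross pin springs up into the locking pocket.
- riser: Fixed bench riser, a tunnel open at both ends: two blue side walls, clear top. Origin on the bench under its centre; the tunnel runs along its x, -x is the front where the tray comes out. 130 mm long (x), 166 mm wide, 82 mm high; inside 154 mm wide, 76 mm high. The tray starts inside, x axes alike.
- shaker: Fixed white bench shaker carrying a metal lower tray. Body 260 (x) x 190 mm, 62 mm high; origin on the bench under its centre; +x towards the end with the brass slot.
- deck (a point): Centre of the upper face of the shaker's metal tray, 88 mm above the bench; axes as the shaker's. Metal tray 190 (x) x 136 mm with four square sockets 12.4 mm wide, 16 mm deep, at x +-80, y +-55 mm. Once seated, the tube tray's origin is 8 mm below this point and its axes lie along these.
- receptacle (a point): Centre of the brass slot at deck height, 62 mm in +x of point deck. The slot is 25 mm long along the shaker's x and 10.6 mm wide; the stud's 20 x 4.4 mm cross pin goes down through it.
- amber_jar: Bystander: amber jar, 60 mm across, 85 mm high; origin centre of its underside.
- tip_box: Bystander: blue pipette tip box with clear lid, 87 x 122 x 67 mm; origin centre of its underside.
- cryo_block: Bystander: orange tube block, 90 x 90 x 52 mm; origin centre of its underside.
Mind the look-alikes: they are no part of the job. Leave any brown or turquoise look-alike of the riser alone.

How it is judged:
On the way, in this order (a step that is already met when the one before it is completed fails the run):
1. the tray stands on the bench wholly clear of the riser, let go (x of tray in the frame of riser below -0.15 m and height (world z) of tray below 0.006 m and angle between tray's own z axis and vertical below 0.06 rad and contact force between the fingers and tray below 0.3 N), for 0.15 s.
2. the tray is seated on the shaker's tray, all four lugs in their sockets, the stud over the slot and still out (horizontal distance between tray and deck below 0.005 m and horizontal distance between stud_head and receptacle below 0.006 m and z of tray in the frame of deck below -0.006 m and angle between tray's own z axis and vertical below 0.03 rad and value of joint stud_push below 0.004 m), for 0.2 s.
3. the stud is pushed right in with the tray seated (value of joint stud_push above 0.0118 m and z of tray in the frame of deck below -0.005 m), for 0.05 s.
At the end, for the whole second after the job is handed in: The tray rests seated on the shaker's tray (within 5 mm of centre and 2 mm of fully down, level within 0.03 rad), its stud over the slot, turned at least 1.2 rad and sprung back up into the locking pocket (pushed in between 6 and 10.5 mm), at rest and released (horizontal distance between tray and deck below 0.005 m and horizontal distance between stud_head and receptacle below 0.006 m and z of tray in the frame of deck below -0.006 m and angle between tray's own z axis and vertical below 0.03 rad and value of joint stud_turn above 1.2 rad and value of joint stud_push between 0.006 and 0.0105 m and linear speed of tray below 0.02 m/s); the robot touches nothing.
It fails at once if the tray is tilted by more than 0.4 rad (angle between tray's own z axis and vertical above 0.4 rad).
It fails at once if the tray is dropped onto the shaker (over 0.5 m/s within 30 mm of its seat) (distance between tray and deck below 0.03 m and linear speed of tray above 0.5 m/s).
It fails at once if the amber jar is shoved or knocked over (distance of amber_jar from where it was at the start of the episode above 0.03 m or angle between amber_jar's own z axis and vertical above 0.4 rad).
It fails at once if the tip box is shoved or knocked over (distance of tip_box from where it was at the start of the episode above 0.03 m or angle between tip_box's own z axis and vertical above 0.4 rad).
It fails at once if the tube block is shoved or knocked over (distance of cryo_block from where it was at the start of the episode above 0.03 m or angle between cryo_block's own z axis and vertical above 0.4 rad).
It also fails if it takes over 61 s, if anything falls off the work surface, if the arm or the gripper's body presses on something with over 40 N, if the wrist force passes 120 N, or if a joint passes its speed limit or range.

### The arm

A 6-joint arm with a two-finger parallel gripper is mounted at the origin on the work surface. World frame = base frame: x ahead of the robot, y to its left, z up, the work surface at z = 0. Lengths are in m, angles in rad, forces in N, time in s.
With the tool pointing down it reaches from about 0.25 to 0.775 m from the base axis. Payload 4 kg.
Tool frame: the origin (TCP) lies midway between the tips of the shut fingers; the grasp point (between the pads) lies 19 mm behind it (robot.grasp_offset is the distance from the TCP to the grasp point, in m); z points along the fingers, y is the direction in which the jaws open and shut (so a half turn about z gives the same grasp; the last joint's range is limited). The gripper opens to 94 mm and grips with 3 to 60 N. Pads are 16 mm wide; open, the fingers measure 119 mm over their backs; the gripper's body (75 mm by 177 mm) begins 78 mm behind the grasp point.
Start: joints at [1.207, 0.087, 1.371, -0, 1.684, -0.103], TCP at [0.142, 0.531, 0.206] pointing down, gripper open.
Joint ranges: [-3.1, 3.1], [-0.76, 2.03], [0.27, 2.55], [-1.08, 4.22], [0.17, 2.65], [-2.57, 2.57]. Speed limits (rad/s): [2.79, 2.79, 3.14, 3.14, 3.14, 3.14].

### API

Orientations are given as [roll, pitch, yaw] about the fixed x, y, z axes, in that order (R = Rz(yaw) Ry(pitch) Rx(roll)).
In Python, from bench import status, viewer, order, robot gives the robot as it stands. The module is installed in compiled form; this text tells all that it offers.
- The arm moves only by the tool move_arm, never from a script. Its argument "targets" is a list of rows, each a list of 3 entries, a list of its own where there are three numbers: the shift along the tool's x, y, z in mm, then the turn, a rotation vector about the tool's x, y, z in degrees, then the opening, from -1 (shut) to 1 (fully open). A call has 1 to 20 rows; each row is the pose to reach, as a shift and turn from the pose commanded when the call began, along the tool's axes at that moment; what a row does not reach only later rows make up. A row lasts 1/8 s, in which the tool goes at most 62.5 mm and 10.7 degrees, less where a joint would pass 70% of its speed; a pose out of reach is approached as far as the arm can. A call with a gripper value outside its range is refused whole. The fingers move at their own pace and stop on an object; the grip force is fixed at half the most. Time passes only in rows, so rows that repeat a pose let the fingers close. It gives the time, the measured TCP pose, the force and the opening at its end, in the units of the state.
- status.get_obs(): the state, without advancing time (a new reading comes with each control period).
- viewer.snapshot(name): name is "side" or "top"; returns the picture (420x560x3 uint8, red, green, blue); there is no depth.
- viewer.camera_model(name): a dict with "K" (3x3 intrinsics, pixels), "xyz" and "attitude" of the camera in the world. Camera axes: x right, y up, looking along -z (the intrinsics and any distortion apply to the point x, -y, -z); pixel columns grow to the right and rows downward; lengths in m; the calibration is good to about 2 mm. A picture is of the moment at which its call begins. camera_model takes no time and is no camera call.
- order.close_job(): hands the job in, once; it reports no verdict.
The state is a dict: "time": time; "joint_positions": joint angles; "qvel": joint speeds; "joint_torque": joint torques, N m; "tool_pos": TCP position; "ee_rot": TCP orientation; "wrist_force": force on the tool from outside, world axes, zero at the start; "wrist_torque": the same for the moment, N m; "width": finger opening in m.
Only numpy, scipy, OpenCV 4.12 (cv2) and the standard library are available. Lean on these libraries where they do the work, as an engineer would, in place of code of your own. Each camera call takes 0.05 s, during which the arm holds its last target. There are 200 camera calls.

## Working session

There is one attempt and no reset: what is moved stays moved. The work goes in short steps, Python scripts to look and compute and a tool call to move; the robot and the scene stay as the last step left them, time stands still between calls to the robot, and variables do not carry over. Pictures are saved under pics/ and viewed, about 8 in all and at most 12, crops included, and the job is handed in when it is done.

Besides the shell and the picture viewer there is one more tool, called after "Call:" as a command line: name --argument value ..., lists and objects as JSON in quotes. move_arm: Moves the arm, as the interface text tells. Its arguments: {"type":"object","properties":{"targets":{"type":"array"}},"required":["targets"]}

```bash
mkdir -p pics
cat > h.py <<'E'
import numpy as np, cv2
from scipy.spatial.transform import Rotation as R
from bench import status, viewer, order, robot
def cam(n):
    c=viewer.camera_model(n); a=np.array(c["attitude"],float)
    M=a if a.shape==(3,3) else R.from_euler('xyz',a).as_matrix()
    return np.array(c["K"]),np.array(c["xyz"]),M,c
def ray(n,uv):
    K,p,M,c=cam(n)
    d=np.linalg.inv(K)@np.array([uv[0],uv[1],1.]); return p,M@np.array([d[0],-d[1],-d[2]])
def onz(n,uv,z):
    p,d=ray(n,uv); return p+d*(z-p[2])/d[2]
def proj(n,X):
    K,p,M,c=cam(n); q=M.T@(np.array(X)-p); q=K@np.array([q[0],-q[1],-q[2]]); return q[:2]/q[2]
def snap(n,f=None):
    im=viewer.snapshot(n)
    if f: cv2.imwrite('pics/'+f+'.png',im[:,:,::-1])
    return im
def shift(dw):
    "world mm delta -> tool axes"
    o=status.get_obs(); return R.from_euler('xyz',o['ee_rot']).inv().apply(dw)
E
python3 - <<'E'
from h import *
for n in('side','top'):
    print(n,cam(n)[3]); 
a=snap('top','t0');b=snap('side','s0')
o=status.get_obs();print(o['time'],o['tool_pos'],o['ee_rot'],o['width'],robot.grasp_offset)
E
```

```text
side {'K': array([[487.44478146,   0.        , 280.86466585],
       [  0.        , 487.44478146, 212.40818994],
       [  0.        ,   0.        ,   1.        ]]), 'xyz': array([ 0.02308913, -0.74201027,  0.79103849]), 'attitude': array([ 0.96662637,  0.01519262, -0.49212487])}
top {'K': array([[409.17784763,   0.        , 285.44501587],
       [  0.        , 409.17784763, 205.10758487],
       [  0.        ,   0.        ,   1.        ]]), 'xyz': array([0.39441073, 0.18693967, 1.08247393]), 'attitude': array([ 0.13689272, -0.02307303, -1.59305537])}
0.1 [0.14163128 0.53095277 0.20443617] [-3.13965485e+00 -2.24079464e-04  2.88082757e+00] 0.09356508074681641 0.0188
```

View pics/t0.png

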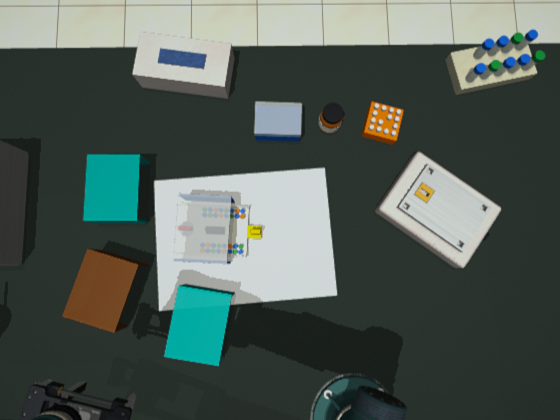

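View pics/s0.png

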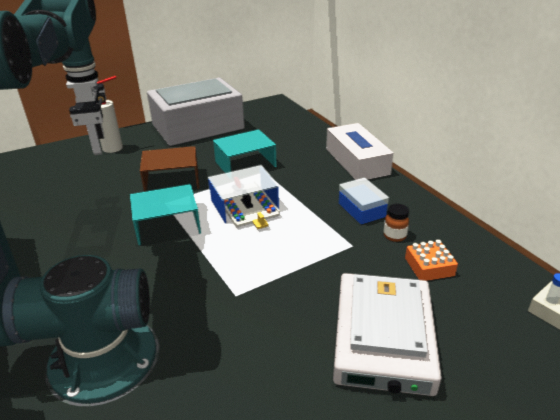

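The top view shows the white tray in the blue-walled clear riser around (212,230). Its yellow tab is at (255,232), so the front faces image right, which is world -y. The stud is at about (185,228), and the shaker is at (440,210) with its brass slot at (424,192). The riser candidates are turquoise (115,188) and (200,325), brown (102,290), and clear with blue walls (212,230). Only the last fits, and it also holds the tray. I'll confirm this in one crop and measure.

Run:
```python
from h import *
t=cv2.imread('pics/t0.png');s=cv2.imread('pics/s0.png')
a=cv2.resize(t[180:280,160:290],None,fx=4,fy=4,interpolation=cv2.INTER_CUBIC)[:400,:400+120]
b=cv2.resize(t[145:270,370:505],(0,0),fx=3.2,fy=3.2,interpolation=cv2.INTER_CUBIC)
c=np.zeros((400,800,3),np.uint8); a=cv2.resize(a,(400,308)); c[:308,:400]=a; b=cv2.resize(b,(400,370)); c[:370,400:]=b
cv2.imwrite('pics/c0.png',c)
def blobs(im,lo,hi,roi,name):
    x0,y0,x1,y1=roi; h=cv2.cvtColor(im,cv2.COLOR_BGR2HSV)[y0:y1,x0:x1]
    m=cv2.inRange(h,lo,hi); n,l,st,ce=cv2.connectedComponentsWithStats(m)
    for i in range(1,n):
        if st[i,4]>8: print(name,st[i,:5]+[x0,y0,0,0,0],ce[i]+[x0,y0])
blobs(t,(22,120,90),(35,255,255),(230,210,290,250),'tab top')
blobs(s,(22,120,90),(35,255,255),(240,200,280,240),'tab side')
blobs(t,(10,90,90),(30,255,255),(400,170,450,215),'brass top')
blobs(s,(10,90,90),(30,255,255),(360,270,420,310),'brass side')
blobs(t,(0,0,0),(180,255,90),(390,165,490,262),'dark top')
for uv in [(255,232),(185,228)]: print(onz('top',uv,.046))
for uv in [(424,192)]: print(onz('top',uv,.088))
```

```text
tab top [247 225  15  13 169] [253.55029586 231.46745562]
tab side [253 212  15  16 136] [259.97058824 221.07352941]
brass top [415 183  19  20 181] [424.16022099 192.21546961]
brass side [413 270   7   9  31] [416.83870968 272.74193548]
brass side [378 282  18  13 182] [386.2967033 287.7967033]
dark top [390 165  18  25 237] [395.55274262 173.21097046]
dark top [441 165  49  34 864] [472.76041667 175.97337963]
dark top [483 206   3   5   9] [484.22222222 207.77777778]
dark top [ 390  221   58   41 1262] [409.48573693 247.4548336 ]
dark top [469 229  21  33 364] [482.32142857 250.22252747]
[0.46945658 0.23842098 0.046     ]
[0.48319113 0.41467021 0.046     ]
[ 0.55719182 -0.18406852  0.088     ]
```

View pics/c0.png

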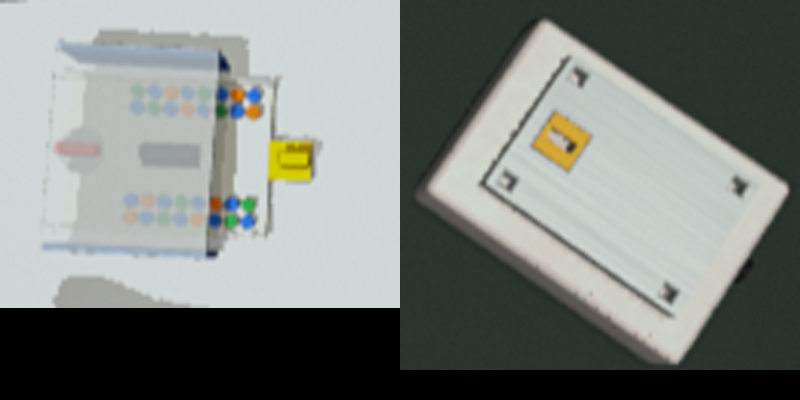

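The crop confirms the clear riser with blue walls. The tab fin is at (255.2,230.4), the handle at (215.2,230.4) and the stud wing at about (185,228). The shaker sockets are at (430.4,171), (406.5,206), (484,207.4) and (460.4,244), with brass at (424,192).

Run:
```python
from h import *
t=onz('top',(255.2,230.4),.046);h=onz('top',(215.2,230.4),.054);st=onz('top',(185.3,228.1),.0615)
print('tab,handle,stud',t,h,st, [np.degrees(np.arctan2(*(q-t)[:2][::-1])) for q in(h,st)], np.linalg.norm((h-t)[:2]),np.linalg.norm((st-t)[:2]))
# two-view tab check: side blob
print('side proj of tab',proj('side',t))
w=np.array([onz('top',p,.088) for p in [(430.4,171),(406.5,206.1),(484.1,207.4),(460.4,243.9)]])
c=w.mean(0); b=onz('top',(424.16,192.2),.088)
print(w[:,:2],c,b,np.linalg.norm((b-c)[:2]), np.degrees(np.arctan2(*(b-c)[:2][::-1])))
for i,j in((0,2),(1,3)): d=w[i]-w[j]; print(np.linalg.norm(d),np.degrees(np.arctan2(d[1],d[0])))
for i,j in((0,1),(2,3)): d=w[i]-w[j]; print(np.linalg.norm(d),np.degrees(np.arctan2(d[1],d[0])))
print('deck side proj', [proj('side',p) for p in (c,b)])
o=status.get_obs()
print(R.from_euler('xyz',o['ee_rot']).as_matrix().round(3))
```

```text
tab,handle,stud [0.47349836 0.23786636 0.046     ] [0.47494239 0.33757042 0.054     ] [0.4815992  0.41052021 0.0615    ] [np.float64(89.17023686097964), np.float64(87.31367879765514)] 0.0997145202061997 0.17284379115854315
side proj of tab [260.50311704 213.30662838]
[[ 0.61014083 -0.20388962]
 [ 0.52271446 -0.13805864]
 [ 0.5157546  -0.3316666 ]
 [ 0.42695094 -0.26497732]] [ 0.51889021 -0.23464804  0.088     ] [ 0.55668123 -0.18443457  0.088     ] 0.06284548086165995 53.034616645349445
0.15885753021355664 53.547477305421836
0.158993723893414 52.964476268014074
0.10943989181993936 -36.97929924134137
0.11105651777887367 -36.905610419351305
deck side proj [array([386.59752581, 308.5058403 ]), array([385.8779148 , 286.55195406])]
[[-0.966  0.258 -0.001]
 [ 0.258  0.966 -0.002]
 [ 0.    -0.002 -1.   ]]
```

Call:
move_arm --targets '[[[-100, -50, 14], [0, 0, 10], 1], [[-200, -100, 28], [0, 0, 20], 1], [[-300, -150, 42], [0, 0, 30], 1], [[-397, -200, 54], [0, 0, 40], 1], [[-397, -200, 54], [0, 0, 50], 1], [[-397, -200, 54], [0, 0, 60], 1], [[-397, -200, 54], [0, 0, 70], 1], [[-397, -200, 54], [0, 0, 77], 1], [[-397, -200, 54], [0, 0, 77], 1], [[-397, -200, 54], [0, 0, 77], 1], [[-397, -200, 54], [0, 0, 77], 1], [[-397, -200, 54], [0, 0, 77], 1]]'

```text
time: 1.6
tool_pos: [0.4734, 0.2365, 0.1518]
ee_rot: [3.141, -0.0, 1.539]
wrist_force: [0.2, -0.6, 0.0]
width: 0.0942
```

Run:
```python
from h import *
a=snap('top','t1');b=snap('side','s1')
o=status.get_obs();print(o['time'],o['tool_pos'],o['ee_rot'],o['joint_positions'],o['wrist_force'])
a=cv2.imread('pics/t1.png')[170:290,160:310];b=cv2.imread('pics/s1.png')[140:260,180:330]
cv2.imwrite('pics/c1.png',np.hstack([cv2.resize(q,(400,320),interpolation=cv2.INTER_CUBIC) for q in(a,b)]))
print(proj('top',o['tool_pos']),proj('side',o['tool_pos']))
```

```text
1.7 [0.47350242 0.23632034 0.15168647] [ 3.14127209e+00 -2.32274187e-04  1.53821381e+00] [3.55697981e-01 5.74802159e-02 1.50899030e+00 9.36191600e-05
 1.57473750e+00 3.88280925e-01] [-0.33086857  0.44749224  0.39602704]
[253.55222127 226.89192299] [259.16537529 179.69378821]
```

View pics/c1.png

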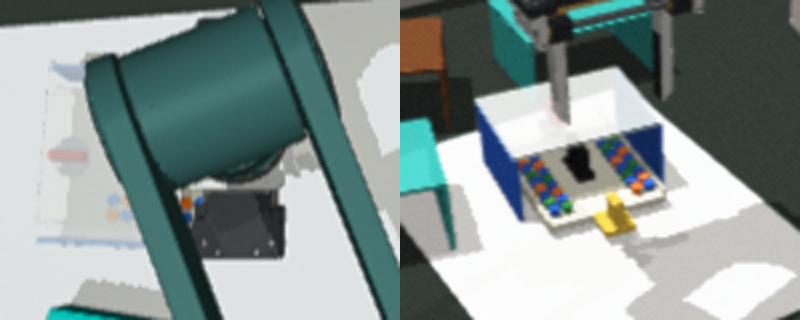

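Call:
move_arm --targets '[[[0, 0, 40], [0, 0, 0], 1], [[0, 0, 80], [0, 0, 0], 1], [[0, 0, 115], [0, 0, 0], 1], [[0, 0, 127], [0, 0, 0], 1], [[0, 0, 127], [0, 0, 0], 1], [[0, 0, 127], [0, 0, 0], -1], [[0, 0, 127], [0, 0, 0], -1], [[0, 0, 127], [0, 0, 0], -1], [[0, 0, 127], [0, 0, 0], -1], [[0, 0, 127], [0, 0, 0], -1], [[0, 0, 127], [0, 0, 0], -1], [[0, 0, 127], [0, 0, 0], -1]]'

```text
time: 3.2
tool_pos: [0.4738, 0.2358, 0.0244]
ee_rot: [-3.141, -0.0, 1.537]
wrist_force: [-0.0, -0.2, -0.5]
width: 0.0274
```

Call:
move_arm --targets '[[[0, 0, 0], [0, 0, 0], -1], [[0, 0, 0], [0, 0, 0], -1], [[0, 0, 0], [0, 0, 0], -1], [[0, 0, 0], [0, 0, 0], -1]]'

```text
time: 3.7
tool_pos: [0.4738, 0.2358, 0.0244]
ee_rot: [-3.142, -0.0, 1.537]
wrist_force: [-0.8, 0.9, -0.4]
width: 0.0118
```

Gripped at 11.8 mm. Next I pull along tool -x, which is tray -x.

Call:
move_arm --targets '[[[-5, 0, 0], [0, 0, 0], -1], [[-15, 0, 0], [0, 0, 0], -1], [[-30, 0, 0], [0, 0, 0], -1], [[-45, 0, 0], [0, 0, 0], -1], [[-60, 0, 0], [0, 0, 0], -1], [[-75, 0, 0], [0, 0, 0], -1], [[-90, 0, 0], [0, 0, 0], -1], [[-105, 0, 0], [0, 0, 0], -1], [[-120, 0, 0], [0, 0, 0], -1], [[-135, 0, 0], [0, 0, 0], -1], [[-150, 0, 0], [0, 0, 0], -1], [[-165, 0, 0], [0, 0, 0], -1], [[-180, 0, 0], [0, 0, 0], -1], [[-190, 0, 0], [0, 0, 0], -1], [[-190, 0, 0], [0, 0, 0], -1], [[-190, 0, 0], [0, 0, 0], 1], [[-190, 0, 0], [0, 0, 0], 1], [[-190, 0, 0], [0, 0, 0], 1], [[-190, 0, 0], [0, 0, 0], 1], [[-190, 0, 0], [0, 0, 0], 1]]'

```text
time: 6.2
tool_pos: [0.4674, 0.0461, 0.0245]
ee_rot: [3.142, -0.0, 1.537]
wrist_force: [0.6, -0.3, -0.2]
width: 0.0584
```

Call:
move_arm --targets '[[[0, 0, -30], [0, 0, 0], 1], [[0, 0, -70], [0, 0, 0], 1], [[-10, 0, -120], [0, 0, 0], 1], [[-60, 0, -150], [0, 0, 0], 1], [[-110, 0, -180], [0, 0, 0], 1], [[-160, 0, -180], [0, 0, 0], 1], [[-210, 0, -180], [0, 0, 0], 1], [[-250, 0, -180], [0, 0, 0], 1], [[-280, 0, -180], [0, 0, 0], 1], [[-280, 0, -180], [0, 0, 0], 1]]'

```text
time: 7.45
tool_pos: [0.4575, -0.2354, 0.204]
ee_rot: [-3.141, -0.0, 1.534]
wrist_force: [0.2, -0.2, 0.6]
width: 0.0942
```

Run:
```python
from h import *
a=snap('top','t2');b=snap('side','s2')
o=status.get_obs();print(o['time'],o['tool_pos'],o['ee_rot'])
a=cv2.imread('pics/t2.png')[170:290,190:350];b=cv2.imread('pics/s2.png')[150:300,200:350]
cv2.imwrite('pics/c2.png',np.hstack([cv2.resize(a,(480,360),interpolation=cv2.INTER_CUBIC),cv2.resize(b,(320,360))]))
```

```text
7.55 [ 0.45785596 -0.23340541  0.20427236] [-3.14134099e+00 -1.10529661e-03  1.53660558e+00]
```

View pics/c2.png

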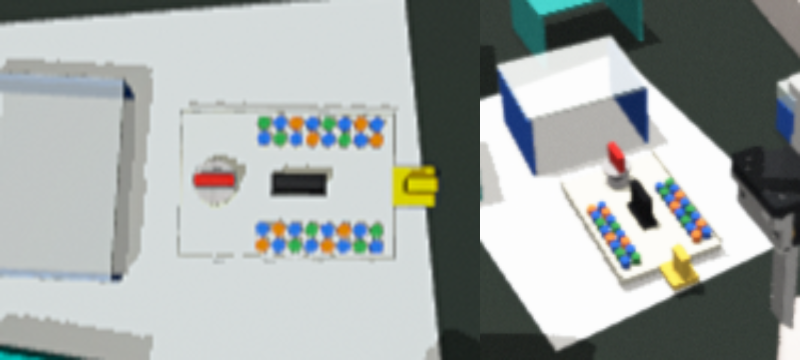

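The tray stands wholly clear, with a gap of about 60 px at 3x to the riser. In full-image pixels the stud is at about (261,230), the handle at (289.7,230.7) and the tab at (330.3,231.3). I'll refine these with masks.

Run:
```python
from h import *
t=cv2.imread('pics/t2.png');h=cv2.cvtColor(t,cv2.COLOR_BGR2HSV)
def cen(m,roi):
    x0,y0,x1,y1=roi; n,l,st,ce=cv2.connectedComponentsWithStats(m[y0:y1,x0:x1]); i=1+np.argmax(st[1:,4]); return ce[i]+[x0,y0],st[i]
red=cen(cv2.inRange(h,(0,150,60),(8,255,255))|cv2.inRange(h,(172,150,60),(180,255,255)),(245,220,275,242))
blk=cen(cv2.inRange(h,(0,0,0),(180,255,60)),(275,222,305,240))
ylw=cen(cv2.inRange(h,(22,150,200),(35,255,255)),(318,220,340,242))
P=[onz('top',ylw[0],.046),onz('top',blk[0],.053),onz('top',red[0],.060)]
for q,p in zip((ylw,blk,red),P): print(q[0],q[1],p)
d=P[2]-P[0];print(np.degrees(np.arctan2(d[1],d[0])),np.linalg.norm(d[:2])); d=P[1]-P[0];print(np.degrees(np.arctan2(d[1],d[0])),np.linalg.norm(d[:2]))
# tray edges at z=.018
m=[(190+x/3,170+y/3) for x,y in((181,110),(394,110),(180,256),(394,258))]
E=np.array([onz('top',q,.018) for q in m]);print(E[:,:2],E.mean(0))
for i,j in((0,1),(2,3)): d=E[i]-E[j];print(np.degrees(np.arctan2(d[1],d[0])),np.linalg.norm(d))
```

```text
[324.93055556 232.97222222] [ 3  6 13 12 72] [0.46333171 0.0611534  0.046     ]
[289.28037383 230.6635514 ] [  6   6  17   7 107] [0.47054039 0.15181437 0.053     ]
[261.  229.5] [10  8 13  4 52] [0.47438427 0.22268003 0.06      ]
86.08560270001674 0.16190432468395805
85.45383313338967 0.09094710117606086
[[0.53813573 0.25121398]
 [0.53456139 0.06478653]
 [0.4115757  0.25340953]
 [0.40582452 0.06919812]] [0.47252433 0.15965204 0.018     ]
88.90161387631993 0.1864617097504553
88.211772951865 0.18430116240612893
```

Call:
move_arm --targets '[[[50, 0, 0], [0, 0, 0], 1], [[110, 0, 20], [0, 0, 0], 1], [[170, 0, 40], [0, 0, 0], 1], [[230, 0, 60], [0, 0, 0], 1], [[290, 0, 80], [0, 0, 0], 1], [[340, 0, 85], [0, 0, 0], 1], [[375, 0, 85], [0, 0, 0], 1], [[385, 0, 85], [0, 0, 0], 1], [[385, 0, 100], [0, 0, 0], 1], [[385, 0, 130], [0, 0, 0], 1], [[385, 0, 155], [0, 0, 0], 1], [[385, 0, 168], [0, 0, 0], 1], [[385, 0, 171], [0, 0, 0], 1], [[385, 0, 171], [0, 0, 0], 1], [[385, 0, 171], [0, 0, 0], 1]]'

```text
time: 9.43
tool_pos: [0.4719, 0.1509, 0.0346]
ee_rot: [3.139, -0.001, 1.537]
wrist_force: [0.5, -0.8, 0.1]
width: 0.094
```

Run:
```python
from h import *
b=snap('side','s3')
o=status.get_obs();print(o['time'],o['tool_pos'],o['ee_rot'],o['wrist_force'])
cv2.imwrite('pics/c3.png',cv2.resize(cv2.imread('pics/s3.png')[140:290,210:360],(600,600),interpolation=cv2.INTER_CUBIC))
```

```text
9.475 [0.4717933  0.15099548 0.03458967] [ 3.13943818e+00 -5.77462158e-04  1.53682238e+00] [ 0.26599207 -0.00409205 -0.76640637]
```

View pics/c3.png

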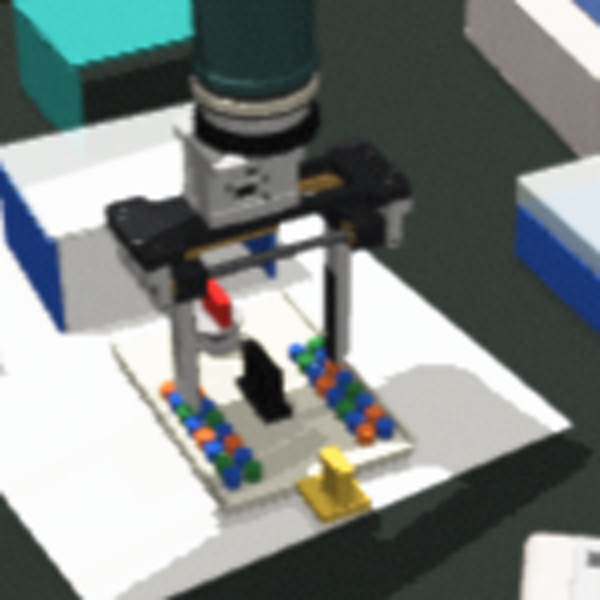

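The fingers straddle the black handle centrally and sit above the caps. Closing.

Call:
move_arm --targets '[[[0, 0, 2], [0, 0, 0], -1], [[0, 0, 2], [0, 0, 0], -1], [[0, 0, 2], [0, 0, 0], -1], [[0, 0, 2], [0, 0, 0], -1], [[0, 0, 2], [0, 0, 0], -1], [[0, 0, 2], [0, 0, 0], -1], [[0, 0, 2], [0, 0, 0], -1], [[0, 0, 2], [0, 0, 0], -1], [[0, 0, 2], [0, 0, 0], -1], [[0, 0, 2], [0, 0, 0], -1], [[0, 0, 2], [0, 0, 0], -1], [[0, 0, 2], [0, 0, 0], -1]]'

```text
time: 10.98
tool_pos: [0.4711, 0.1509, 0.0315]
ee_rot: [3.141, -0.0, 1.537]
wrist_force: [0.8, -0.6, -1.0]
width: 0.0118
```

Run:
```python
from h import *
o=status.get_obs();print(o['time'],o['tool_pos'],o['ee_rot'],o['width'])
```

```text
10.975 [0.47105637 0.15087456 0.03148422] [ 3.14135570e+00 -1.15048651e-04  1.53683408e+00] 0.011825835659468455
```

Call:
move_arm --targets '[[[0, 0, -5], [0, 0, 0], -1], [[0, 0, -20], [0, 0, 0], -1], [[0, 0, -45], [0, 0, 0], -1], [[0, 0, -70], [0, 0, 0], -1], [[0, 0, -95], [0, 0, 0], -1], [[0, 0, -115], [0, 0, 0], -1], [[0, 0, -130], [0, 0, 0], -1], [[-20, 3, -136], [0, 0, 0], -1], [[-50, 7, -140], [0, 0, 3], -1], [[-90, 12, -140], [0, 0, 7], -1], [[-130, 18, -140], [0, 0, 11], -1], [[-170, 24, -140], [0, 0, 15], -1], [[-210, 30, -140], [0, 0, 19], -1], [[-250, 36, -140], [0, 0, 23], -1], [[-290, 41, -140], [0, 0, 27], -1], [[-330, 47, -140], [0, 0, 31], -1], [[-360, 51, -140], [0, 0, 34], -1], [[-380, 54, -140], [0, 0, 35], -1], [[-392, 55, -140], [0, 0, 35], -1], [[-392, 55, -140], [0, 0, 35], -1]]'

```text
time: 13.48
tool_pos: [0.5125, -0.2428, 0.1712]
ee_rot: [-3.141, -0.0, 0.926]
wrist_force: [0.1, 0.7, -5.3]
width: 0.0118
```

Run:
```python
from h import *
a=snap('top','t4');b=snap('side','s4')
o=status.get_obs();print(o['time'],o['tool_pos'],o['ee_rot'],o['width'],o['wrist_force'],o['wrist_torque'])
a=cv2.imread('pics/t4.png')[130:290,350:530];b=cv2.imread('pics/s4.png')[220:400,310:470];c=cv2.imread('pics/s0.png')[265:360,335:445]
v=np.zeros((600,800,3),np.uint8); v[:356,:400]=cv2.resize(a,(400,356),interpolation=cv2.INTER_CUBIC); v[:450,400:]=cv2.resize(b,(400,450),interpolation=cv2.INTER_CUBIC)
v[360:600,:278]=cv2.resize(c,(278,240),interpolation=cv2.INTER_CUBIC)
cv2.imwrite('pics/c4.png',v)
```

```text
13.575 [ 0.51263355 -0.24178913  0.17143214] [-3.14080272e+00 -7.35967745e-04  9.27158095e-01] 0.012087898649023422 [ 0.51673627  0.30375693 -5.0469035 ] [-0.08741789  0.16356199  0.03817752]
```

View pics/c4.png

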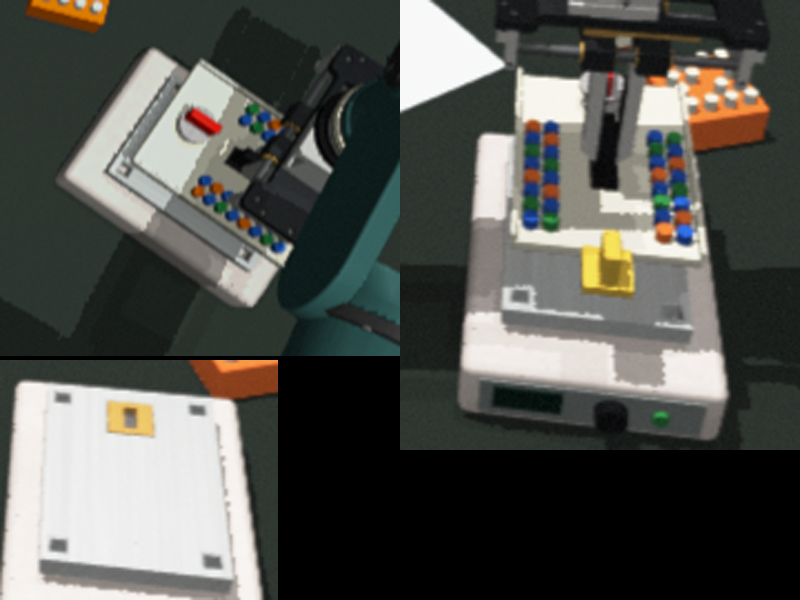

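Run:
```python
from h import *
def rep(name,c,ax): print(name,c.round(4),np.degrees(np.arctan2(ax[1],ax[0])).round(2),np.linalg.norm(ax[:2]).round(4))
g=cv2.cvtColor(cv2.imread('pics/s0.png'),cv2.COLOR_BGR2GRAY).astype(float); gt=cv2.cvtColor(cv2.imread('pics/t0.png'),cv2.COLOR_BGR2GRAY).astype(float)
def dark(g,p,r=5):
    x,y=int(round(p[0])),int(round(p[1])); w=g[y-r:y+r+1,x-r:x+r+1]; w=np.clip(np.percentile(w,60)-15-w,0,60)
    Y,X=np.mgrid[y-r:y+r+1,x-r:x+r+1]; return np.array([(w*X).sum(),(w*Y).sum()])/w.sum()
# order: +x left(+y), +x right, -x left, -x right
S=[(359.5,280),(413.4,284.8),(358.3,338.2),(418.5,344.9)]
T=[(406.5,206.1),(430.4,171),(460.4,243.9),(484.1,207.4)]
for n,G,L in(('side',g,S),('top',gt,T)):
    L2=[dark(G,p) for p in L]; print(np.round(L2,1).tolist())
    for z,l in((.088,L),(.088,L2)):
        w=np.array([onz(n,p,z) for p in l])[:,:2]; rep(n+' deck',w.mean(0),(w[0]+w[1]-w[2]-w[3])/2); print(np.linalg.norm(w[0]-w[1]),np.linalg.norm(w[2]-w[3]))
zt=.140
s=cv2.imread('pics/s4.png');t=cv2.imread('pics/t4.png')
# tray corners
c=np.array([onz('side',p,zt+.018) for p in [(356,316),(430,323.2)]])[:,:2]; print('side front corners',c,np.linalg.norm(c[0]-c[1])); 
d=c[1]-c[0]; fa=np.array([-d[1],d[0]])/np.linalg.norm(d); rep('tray side',c.mean(0)+.093*fa,fa)
print('tab side',onz('side',(393.6,313.6),zt+.046))
h=cv2.cvtColor(t,cv2.COLOR_BGR2HSV); m=cv2.inRange(h,(0,150,60),(8,255,255))|cv2.inRange(h,(172,150,60),(180,255,255)); m[:, :425]=0;m[:170]=0;m[200:]=0;m[:,455:]=0
ys,xs=np.nonzero(m);print('red',xs.mean(),ys.mean(),len(xs)); print('stud top',onz('top',(xs.mean(),ys.mean()),zt+.060))
c=np.array([onz('top',p,zt+.018) for p in [(440,157),(410.3,204.7),(479.2,247.9)]])[:,:2];print('top corners',c,np.linalg.norm(c[0]-c[1]),np.linalg.norm(c[2]-c[1]))
rep('tray top',(c[0]+c[2])/2,c[1]-c[2])
```

```text
[[359.4, 279.4], [412.6, 284.4], [357.7, 338.0], [418.4, 344.7]]
side deck [ 0.5174 -0.2383] 52.95 0.159
0.11086287794846367 0.10807003639158404
side deck [ 0.5173 -0.2371] 53.01 0.16
0.10952041958347233 0.10904570407744521
[[405.2, 206.5], [430.1, 170.0], [459.6, 244.8], [484.2, 207.4]]
top deck [ 0.5189 -0.2346] 53.26 0.1589
0.10943989181993936 0.11105651777887367
top deck [ 0.5188 -0.2332] 52.9 0.1609
0.11381833558042044 0.11395273897537819
side front corners [[ 0.41187945 -0.27360606]
 [ 0.51251657 -0.34837715]] 0.12537362405175412
tray side [ 0.5177 -0.2363] 53.39 1.0
tab side [ 0.45264735 -0.32030406  0.186     ]
red 441.26881720430106 184.53763440860214 93
stud top [ 0.5548757  -0.18195535  0.2       ]
top corners [[ 0.62798248 -0.20140893]
 [ 0.51675806 -0.1241801 ]
 [ 0.41469325 -0.27560171]] 0.13540740347329042 0.18260813457509195
tray top [ 0.5213 -0.2385] 56.02 0.1826
```

Call:
move_arm --targets '[[[-1, 0.5, 5], [0, 0, 0], -1], [[-1, 0.5, 15], [0, 0, 0], -1], [[-1, 0.5, 25], [0, 0, 0], -1], [[-1, 0.5, 35], [0, 0, 0], -1], [[-1, 0.5, 42], [0, 0, 0], -1], [[-1, 0.5, 47], [0, 0, 0], -1], [[-1, 0.5, 47], [0, 0, 0], -1], [[-1, 0.5, 47], [0, 0, 0], -1], [[-1, 0.5, 47], [0, 0, 0], -1]]'

```text
time: 14.7
tool_pos: [0.5127, -0.244, 0.125]
ee_rot: [3.141, -0.0, 0.926]
wrist_force: [0.1, -0.2, -4.3]
width: 0.0121
```

Run:
```python
from h import *
a=snap('top','t5');b=snap('side','s5')
o=status.get_obs();print(o['time'],o['tool_pos'],o['ee_rot'],o['wrist_force'])
a=cv2.imread('pics/t5.png')[150:260,390:500];b=cv2.imread('pics/s5.png')[260:370,335:445]
cv2.imwrite('pics/c5.png',np.hstack([cv2.resize(q,(400,400),interpolation=cv2.INTER_CUBIC) for q in(a,b)]))
```

```text
14.8 [ 0.51259778 -0.24399727  0.12484006] [ 3.14094620e+00 -1.61347963e-04  9.25994011e-01] [ 0.84545738 -0.00575982 -4.83391076]
```

View pics/c5.png

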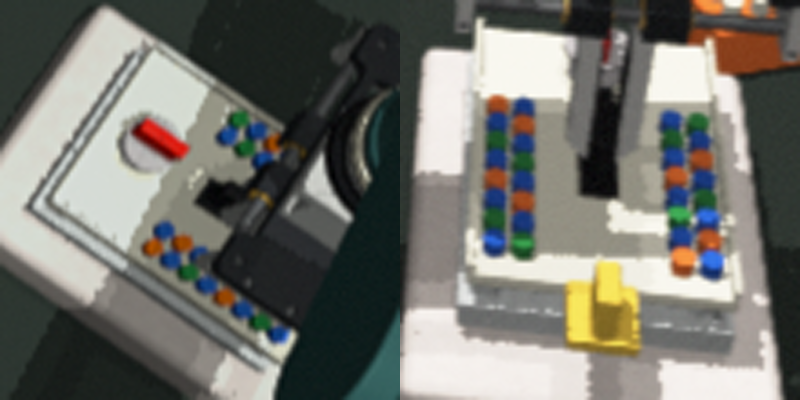

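Run:
```python
from h import *
def rel(n,pl,me,zp,lab):
    A=[onz(n,(x0/3.636+o[0],y/3.636+o[1]),zp)[:2] for (x0,y) in pl for o in [off[n]]]
    B=[onz(n,(x0/3.636+o[0],y/3.636+o[1]),.088)[:2] for (x0,y) in me for o in [off[n]]]
    R2=np.array([[.602,.799],[-.799,.602]])
    for a,b,l in zip(A,B,lab): print(n,l,(R2@(a-b)*1000).round(1))
    A=np.array(A);B=np.array(B); print('len',np.linalg.norm(A[0]-A[1]),np.linalg.norm(B[0]-B[1]))
    for q in(A,B): d=q[0]-q[1]; print(np.degrees(np.arctan2(d[1],d[0])))
off={'top':(390,150),'side':(335-400/3.636,260)}
# expected if centred: plate-metal corner = (+-2, +-2)inward
rel('side',[(470,280),(737,303)],[(458,293),(733,323)],.1014,['-x+y (exp +2,-2)','-x-y (exp +2,+2)'])
rel('top',[(47,203),(148,45)],[(30,205),(143,40)],.1114,['+x+y (exp -2,-2)','+x-y (exp -2,+2)'])
# predicted pixels for plate corners from the deck estimate of each camera
for n,c in(('side',(.5173,-.2373)),('top',(.5189,-.2346))):
    ax=np.array([.602,.799]);py=np.array([-.799,.602]); o=off[n]
    for sx,sy in((-1,1),(-1,-1),(1,1),(1,-1)):
        q=np.array(c)+.093*sx*ax+.066*sy*py
        print(n,sx,sy,'bottom',((proj(n,[*q,.1014])-o)*3.636).round(0),'top',((proj(n,[*q,.1114])-o)*3.636).round(0))
    q=np.array(c)+.062*ax; print('stud top px',((proj(n,[*q,.0934+.0615])-o)*3.636).round(0))
    q=np.array(c)-.010*ax; print('handle top px',((proj(n,[*q,.0934+.054])-o)*3.636).round(0))
```

```text
side -x+y (exp +2,-2) [-2.5 -5.1]
side -x-y (exp +2,+2) [1.2 0. ]
len 0.1297664636500696 0.1348655137673821
144.6364761718066
143.00324231479766
top +x+y (exp -2,-2) [-4.5 -1.1]
top +x-y (exp -2,+2) [-0.7 11. ]
len 0.1300532089827427 0.142014588175028
144.6711486881486
142.98724206082667
side -1 1 bottom [461. 284.] top [462. 270.]
side -1 -1 bottom [734. 313.] top [737. 299.]
side 1 1 bottom [472.  37.] top [473.  24.]
side 1 -1 bottom [704.  58.] top [707.  45.]
stud top px [599.  11.]
handle top px [601. 113.]
top -1 1 bottom [273. 366.] top [280. 365.]
top -1 -1 bottom [377. 206.] top [385. 204.]
top 1 1 bottom [ 40. 203.] top [ 45. 201.]
top 1 -1 bottom [147.  47.] top [152.  43.]
stud top px [163. 137.]
handle top px [252. 204.]
```

Run:
```python
from h import *
R2=np.array([[.602,.799],[-.799,.602]])
def caps(n,f,roi,split,z,deck):
    x0,y0,x1,y1=roi; h=cv2.cvtColor(cv2.imread(f),cv2.COLOR_BGR2HSV)
    H,S,V=[h[...,i].astype(int) for i in range(3)]
    m=(S>110)&(V>50)&((H<19)|((H>45)&(H<130))); k=np.zeros_like(m);k[y0:y1,x0:x1]=1;m&=k
    ys,xs=np.nonzero(m); P=np.array([onz(n,(x,y),z)[:2] for x,y in zip(xs,ys)])
    out=[]
    for s in(0,1):
        q=P[(xs<split) if s==0 else (xs>=split)]; w,v=np.linalg.eigh(np.cov(q.T)); d=v[:,1]*np.sign(v[1,1])
        ext=(q-q.mean(0))@d; out.append(q.mean(0)); print(n,len(q),'centre rel deck (tray axes mm)',(R2@(q.mean(0)-deck)*1000).round(1),'yaw',np.degrees(np.arctan2(d[1],d[0])).round(2),'ext',(ext.min()*1e3).round(1),(ext.max()*1e3).round(1))
    print(' mean',(R2@(np.mean(out,0)-deck)*1000).round(1))
caps('side','pics/s5.png',(464//4+240,284,436,338),395,.0934+.025,np.array([.5173,-.2373]))
# sanity: same on the bench in s2 (tool yaw there 88.05) 
n='side'
h=cv2.cvtColor(cv2.imread('pics/s2.png'),cv2.COLOR_BGR2HSV);H,S,V=[h[...,i].astype(int) for i in range(3)]
m=(S>110)&(V>50)&((H<19)|((H>45)&(H<130)));ys,xs=np.nonzero(m);P=np.array([onz(n,(x,y),.025)[:2] for x,y in zip(xs,ys)])
k=(P[:,0]>.39)&(P[:,0]<.55)&(P[:,1]>.06)&(P[:,1]<.21);P=P[k]
for s in(P[P[:,0]<.47],P[P[:,0]>=.47]):
    w,v=np.linalg.eigh(np.cov(s.T));d=v[:,1]*np.sign(v[1,1]);print('bench',len(s),s.mean(0),np.degrees(np.arctan2(d[1],d[0])))
```

```text
side 426 centre rel deck (tray axes mm) [-32.1  45.1] yaw 53.49 ext -53.4 60.1
side 442 centre rel deck (tray axes mm) [-33.3 -46.9] yaw 52.9 ext -53.2 60.1
 mean [-32.7  -0.9]Traceback (most recent call last):
  File "<stdin>", line 17, in <module>
  File "h.py", line 12, in onz
    p,d=ray(n,uv); return p+d*(z-p[2])/d[2]
        ~~~^^^^^^
  File "h.py", line 9, in ray
    K,p,M,c=cam(n)
            ~~~^^^
  File "h.py", line 5, in cam
    c=viewer.camera_model(n); a=np.array(c["attitude"],float)
ValueError: time passes only in moves, steps and waits
```

Call:
move_arm --targets '[[[0, 0, 2], [0, 0, 0], -1], [[0, 0, 4], [0, 0, 0], -1], [[0, 0, 5], [0, 0, 0], -1], [[0, 0, 6], [0, 0, 0], -1], [[0, 0, 7], [0, 0, 0], -1], [[0, 0, 8], [0, 0, 0], -1], [[0, 0, 8], [0, 0, 0], -1]]'

```text
time: 15.68
tool_pos: [0.5124, -0.2438, 0.1163]
ee_rot: [-3.141, -0.0, 0.926]
wrist_force: [-1.0, 0.5, -4.3]
width: 0.0112
```

The lug tips are about 3 mm into the sockets with no contact force, so I continue down.

Call:
move_arm --targets '[[[0, 0, 1], [0, 0, 0], -1], [[0, 0, 2], [0, 0, 0], -1], [[0, 0, 3], [0, 0, 0], -1], [[0, 0, 4], [0, 0, 0], -1], [[0, 0, 5], [0, 0, 0], -1], [[0, 0, 5], [0, 0, 0], -1], [[0, 0, 5], [0, 0, 0], -1]]'

```text
time: 16.55
tool_pos: [0.5126, -0.2437, 0.1115]
ee_rot: [3.141, -0.001, 0.926]
wrist_force: [2.1, 1.3, -3.5]
width: 0.0118
```

Call:
move_arm --targets '[[[0, 0, 0.5], [0, 0, 0], -1], [[0, 0, 1], [0, 0, 0], -1], [[0, 0, 1.5], [0, 0, 0], -1], [[0, 0, 1.5], [0, 0, 0], -1], [[0, 0, 1.5], [0, 0, 0], -1]]'

```text
time: 17.18
tool_pos: [0.5126, -0.2437, 0.1115]
ee_rot: [3.141, -0.001, 0.926]
wrist_force: [-1.5, 3.9, 6.0]
width: 0.0117
```

Call:
move_arm --targets '[[[0, 0, 0], [0, 0, 0], 1], [[0, 0, 0], [0, 0, 0], 1], [[0, 0, 0], [0, 0, 0], 1], [[0, 0, 0], [0, 0, 0], 1], [[0, 0, 0], [0, 0, 0], 1], [[0, 0, 0], [0, 0, 0], 1], [[0, 0, -5], [0, 0, 0], 1], [[0, 0, -20], [0, 0, 0], 1], [[0, 0, -50], [0, 0, 0], 1], [[0, 0, -80], [0, 0, 0], 1], [[-60, 0, -110], [0, 0, 0], 1], [[-120, 0, -130], [0, 0, 0], 1], [[-120, 0, -130], [0, 0, 0], 1], [[-120, 0, -130], [0, 0, 0], 1]]'

```text
time: 18.92
tool_pos: [0.4404, -0.3398, 0.2407]
ee_rot: [3.141, -0.001, 0.925]
wrist_force: [1.1, 0.4, -0.1]
width: 0.0944
```

Run:
```python
from h import *
a=snap('top','t6');b=snap('side','s6')
o=status.get_obs();print(o['time'],o['tool_pos'],o['ee_rot'],o['wrist_force'])
a=cv2.imread('pics/t6.png')[150:260,390:500];b=cv2.imread('pics/s6.png')[260:370,335:445]
cv2.imwrite('pics/c6.png',np.hstack([cv2.resize(q,(400,400),interpolation=cv2.INTER_CUBIC) for q in(a,b)]))
for n,f,c in(('top',(390,150),(.5567,-.1844)),('side',(335-400/3.636,260),(.5173+.0373,-.2373+.0495))):
    print(n,((proj(n,[*c,.1415])-f)*3.636).round(0))
```

```text
19.025 [ 0.44081629 -0.33862415  0.23943813] [-3.14050403e+00 -8.61594681e-04  9.27459344e-01] [ 0.33702225 -0.05864928 -0.09267568]
top [154. 140.]
side [596.  30.]
```

View pics/c6.png

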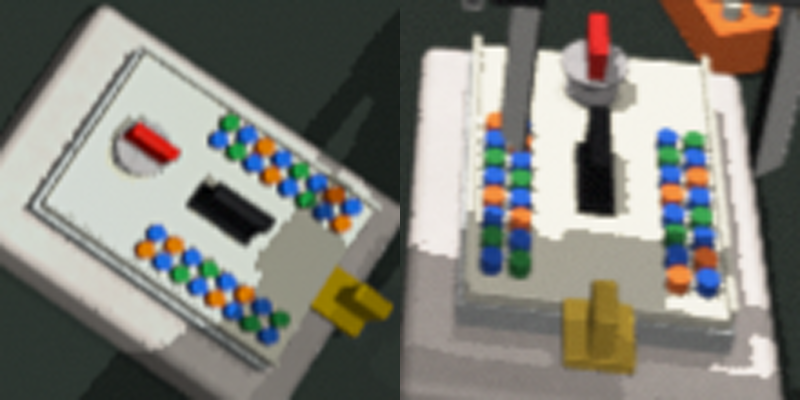

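The tray sits squarely inside the metal tray's rim. The stud is out and over the slot: it appears at (155,140) in the top crop, where (154,140) was predicted. Next I grip the stud wing.

Call:
move_arm --targets '[[[40, 0, 10], [0, 0, 0], 1], [[90, 0, 30], [0, 0, 0], 1], [[140, 0, 50], [0, 0, 0], 1], [[180, 0, 65], [0, 0, 0], 1], [[191.5, 0, 70], [0, 0, 0], 1], [[191.5, 0, 70], [0, 0, 0], 1], [[191.5, 0, 85], [0, 0, 0], 1], [[191.5, 0, 100], [0, 0, 0], 1], [[191.5, 0, 112], [0, 0, 0], 1], [[191.5, 0, 117], [0, 0, 0], 1], [[191.5, 0, 117], [0, 0, 0], 1], [[191.5, 0, 117], [0, 0, 0], 1]]'

```text
time: 20.52
tool_pos: [0.5558, -0.1869, 0.1236]
ee_rot: [3.14, -0.0, 0.926]
wrist_force: [-0.2, 0.3, 0.9]
width: 0.0937
```

Run:
```python
from h import *
b=snap('side','s7');o=status.get_obs();print(o['time'],o['tool_pos'],o['ee_rot'],o['wrist_force'],o['joint_positions'])
cv2.imwrite('pics/c7.png',cv2.resize(cv2.imread('pics/s7.png')[200:350,330:480],(600,600),interpolation=cv2.INTER_CUBIC))
```

```text
20.575 [ 0.55584688 -0.18688076  0.12369148] [ 3.14026486e+00 -4.41703776e-04  9.26072323e-01] [ 0.7154456  -0.28601874 -0.174705  ] [-4.21086407e-01  1.95805138e-01  1.41113318e+00  1.36323228e-04
  1.53326164e+00  2.23632869e-01]
```

View pics/c7.png

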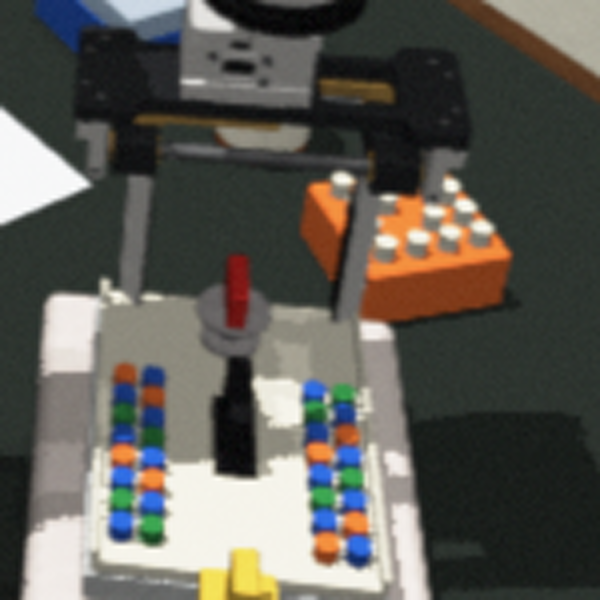

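The wing at crop (237,290) sits between the fingers at (135,290) and (355,305). Closing.

Call:
move_arm --targets '[[[0, 0, 1.5], [0, 0, 0], -1], [[0, 0, 1.5], [0, 0, 0], -1], [[0, 0, 1.5], [0, 0, 0], -1], [[0, 0, 1.5], [0, 0, 0], -1], [[0, 0, 1.5], [0, 0, 0], -1], [[0, 0, 1.5], [0, 0, 0], -1], [[0, 0, 1.5], [0, 0, 0], -1], [[0, 0, 1.5], [0, 0, 0], -1], [[0, 0, 1.5], [0, 0, 0], -1], [[0, 0, 1.5], [0, 0, 0], -1], [[0, 0, 1.5], [0, 0, 0], -1], [[0, 0, 1.5], [0, 0, 0], -1], [[0, 0, 1.5], [0, 0, 0], -1]]'

```text
time: 22.2
tool_pos: [0.5554, -0.1867, 0.1214]
ee_rot: [3.142, -0.0, 0.926]
wrist_force: [-0.1, -0.7, 0.9]
width: 0.0096
```

Run:
```python
from h import *
o=status.get_obs();print(o['time'],o['tool_pos'],o['width'],o['wrist_force'],o['wrist_torque'])
```

```text
22.2 [ 0.5554299  -0.18674321  0.12144983] 0.009566022819222086 [-0.12877035 -0.7158628   0.86958924] [-0.09403683  0.06491122  0.03862047]
```

Gripped at 9.6 mm with little force. Now I push down about 15 mm.

Call:
move_arm --targets '[[[0, 0, 2], [0, 0, 0], -1], [[0, 0, 4], [0, 0, 0], -1], [[0, 0, 6], [0, 0, 0], -1], [[0, 0, 8], [0, 0, 0], -1], [[0, 0, 10], [0, 0, 0], -1], [[0, 0, 12], [0, 0, 0], -1], [[0, 0, 13.5], [0, 0, 0], -1], [[0, 0, 14.5], [0, 0, 0], -1], [[0, 0, 15], [0, 0, 0], -1], [[0, 0, 15], [0, 0, 0], -1]]'

```text
time: 23.45
tool_pos: [0.5555, -0.1868, 0.1074]
ee_rot: [3.141, -0.0, 0.926]
wrist_force: [-3.0, 0.3, 7.3]
width: 0.0099
```

Run:
```python
from h import *
o=status.get_obs();print(o['time'],o['tool_pos'],o['width'],o['wrist_force'],o['wrist_torque'])
```

```text
23.45 [ 0.5554994  -0.18677731  0.10741467] 0.009904877891204521 [-2.95008492  0.29694137  7.29775195] [ 0.20401712  0.59783599 -0.02959861]
```

Call:
move_arm --targets '[[[0, 0, 1], [0, 0, 0], -1], [[0, 0, 1.5], [0, 0, 0], -1], [[0, 0, 1.5], [0, 0, 0], -1], [[0, 0, 1.5], [0, 0, 0], -1]]'

```text
time: 23.95
tool_pos: [0.5555, -0.1868, 0.1063]
ee_rot: [3.141, -0.0, 0.926]
wrist_force: [-2.5, 0.6, 7.5]
width: 0.0096
```

Run:
```python
from h import *
o=status.get_obs();print(o['time'],o['tool_pos'],o['width'],o['wrist_force'],o['wrist_torque'])
```

```text
23.95 [ 0.55552536 -0.18676466  0.10634841] 0.009554293237492526 [-2.53398642  0.58614649  7.50192499] [ 0.16799194  0.71133251 -0.02029976]
```

Call:
move_arm --targets '[[[0, 0, 0], [0, 0, 6], -1], [[0, 0, 0], [0, 0, 12], -1], [[0, 0, 0], [0, 0, 18], -1], [[0, 0, 0], [0, 0, 24], -1], [[0, 0, 0], [0, 0, 30], -1], [[0, 0, 0], [0, 0, 36], -1], [[0, 0, 0], [0, 0, 42], -1], [[0, 0, 0], [0, 0, 48], -1], [[0, 0, 0], [0, 0, 54], -1], [[0, 0, 0], [0, 0, 60], -1], [[0, 0, 0], [0, 0, 66], -1], [[0, 0, 0], [0, 0, 72], -1], [[0, 0, 0], [0, 0, 78], -1], [[0, 0, 0], [0, 0, 84], -1], [[0, 0, 0], [0, 0, 88], -1], [[0, 0, 0], [0, 0, 89], -1], [[0, 0, 0], [0, 0, 89], -1]]'

```text
time: 26.08
tool_pos: [0.5554, -0.186, 0.1064]
ee_rot: [-3.14, 0.0, -0.627]
wrist_force: [-2.9, 2.4, 8.4]
width: 0.0096
```

Run:
```python
from h import *
o=status.get_obs();print(o['time'],o['tool_pos'],o['ee_rot'],o['width'],o['wrist_force'],o['wrist_torque'])
```

```text
26.075 [ 0.55539575 -0.18597304  0.10636636] [-3.14036159e+00  2.57650469e-04 -6.27039220e-01] 0.009569090876871428 [-2.8814296   2.44908435  8.39523107] [0.57104063 0.82049207 0.02631004]
```

The stud has turned 89°. I'll ease up with the spring, open only halfway so the fingers clear the handle, and retreat.

Call:
move_arm --targets '[[[0, 0, -2], [0, 0, 89], -1], [[0, 0, -4], [0, 0, 0], -1]]'

```text
time: 26.32
tool_pos: [0.5558, -0.1859, 0.1099]
ee_rot: [-3.14, -0.0, -0.623]
wrist_force: [-0.8, 1.8, 5.9]
width: 0.0093
```

My first row there wrongly carried the 89° turn again. It was speed-limited and undone one row later. To be safe I push back in, turn firmly to the stop, then let up.

Call:
move_arm --targets '[[[0, 0, 2], [0, 0, 0], -1], [[0, 0, 4], [0, 0, 0], -1], [[0, 0, 4], [0, 0, 0], -1], [[0, 0, 4], [0, 0, 2], -1], [[0, 0, 4], [0, 0, 3], -1], [[0, 0, 4], [0, 0, 3], -1]]'

```text
time: 27.08
tool_pos: [0.5558, -0.1859, 0.1064]
ee_rot: [-3.14, -0.001, -0.679]
wrist_force: [-2.4, 3.6, 8.1]
width: 0.0098
```

Run:
```python
from h import *
o=status.get_obs();print(o['time'],o['tool_pos'],o['ee_rot'],o['width'],o['wrist_force'],o['wrist_torque'])
```

```text
27.075 [ 0.55583987 -0.1859355   0.10637475] [-3.13987006e+00 -5.23851795e-04 -6.78726645e-01] 0.00984966278013849 [-2.42084719  3.58831712  8.0683694 ] [0.54501031 0.62776687 0.19498769]
```

Call:
move_arm --targets '[[[0, 0, -2], [0, 0, 0], -1], [[0, 0, -4], [0, 0, 0], -1], [[0, 0, -6], [0, 0, 0], -1], [[0, 0, -6], [0, 0, 0], -1], [[0, 0, -6], [0, 0, 0], 0], [[0, 0, -6], [0, 0, 0], 0], [[0, 0, -6], [0, 0, 0], 0], [[0, 0, -6], [0, 0, 0], 0], [[0, 0, -8], [0, 0, 0], 0], [[0, 0, -15], [0, 0, 0], 0], [[0, 0, -35], [0, 0, 0], 0], [[0, 0, -70], [0, 0, 0], 0], [[0, 0, -110], [0, 0, 0], 0], [[0, 0, -140], [0, 0, 0], 0], [[0, 50, -140], [0, 0, 0], 0], [[0, 110, -140], [0, 0, 0], 0], [[0, 170, -140], [0, 0, 0], 0], [[0, 200, -140], [0, 0, 0], 0], [[0, 200, -140], [0, 0, 0], 0]]'

```text
time: 29.45
tool_pos: [0.4285, -0.3436, 0.2449]
ee_rot: [-3.141, 0.0, -0.683]
wrist_force: [1.4, 0.8, -0.1]
width: 0.0471
```

Run:
```python
from h import *
a=snap('top','t8');b=snap('side','s8')
o=status.get_obs();print(o['time'],o['tool_pos'],o['ee_rot'],o['wrist_force'])
a=cv2.imread('pics/t8.png')[150:260,390:500];b=cv2.imread('pics/s8.png')[255:365,335:445]
cv2.imwrite('pics/c8.png',np.hstack([cv2.resize(q,(400,400),interpolation=cv2.INTER_CUBIC) for q in(a,b)]))
c=np.array([.5554,-.1865])
for z in(.1415,.1335,.1265):
    print(z,((proj('top',[*c,z])-(390,150))*3.636).round(0),((proj('side',[*c,z])-(335-400/3.636,255))*3.636).round(0))
```

```text
29.55 [ 0.42997548 -0.34190016  0.24497594] [-3.14058233e+00  1.31073519e-04 -6.79741423e-01] [-0.03477715 -0.45144233  0.15275772]
0.1415 [157. 141.] [596.  46.]
0.1335 [152. 144.] [594.  57.]
0.1265 [148. 145.] [593.  67.]
```

View pics/c8.png

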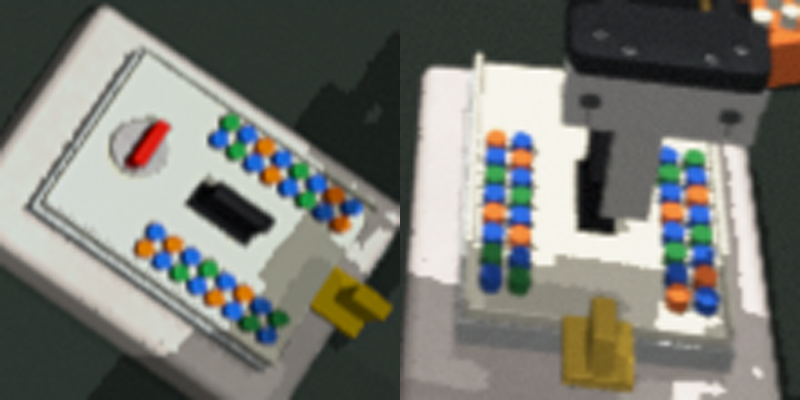

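The wing now lies across the tray in the top view, with its centre at crop (149,144), and the tray is seated. The arm hides the stud in the side view, so I'll move clear and check the stud height numerically.

Call:
move_arm --targets '[[[0, 30, -40], [0, 0, 0], 0], [[-50, 60, -60], [0, 0, 0], 0], [[-110, 60, -60], [0, 0, 0], 0], [[-160, 60, -60], [0, 0, 0], 0], [[-160, 60, -60], [0, 0, 0], 0], [[-160, 60, -60], [0, 0, 0], 0]]'

```text
time: 30.3
tool_pos: [0.2686, -0.2882, 0.3052]
ee_rot: [-3.141, -0.001, -0.678]
wrist_force: [0.2, -0.2, -0.4]
width: 0.0469
```

Run:
```python
from h import *
a=snap('top','t9');b=snap('side','s9')
o=status.get_obs();print(o['time'],o['tool_pos'],o['wrist_force'])
cv2.imwrite('pics/c9.png',cv2.resize(cv2.imread('pics/s9.png')[240:370,335:465],(600,600),interpolation=cv2.INTER_CUBIC))
ax=np.array([.602,.799]);py=np.array([-.799,.602]);c=np.array([.5554,-.1865])
def red(f,roi):
    h=cv2.cvtColor(cv2.imread(f),cv2.COLOR_BGR2HSV);m=cv2.inRange(h,(0,150,50),(8,255,255))|cv2.inRange(h,(172,150,50),(180,255,255))
    x0,y0,x1,y1=roi; ys,xs=np.nonzero(m[y0:y1,x0:x1]); return xs.min()+x0,xs.max()+x0,ys.min()+y0,ys.max()+y0,round(xs.mean()+x0,2),round(ys.mean()+y0,2),len(xs)
def pred(n,z,turned):
    l,w=(py,ax) if turned else (ax,py)
    q=np.array([proj(n,[*(c+i*.017*l+j*.005*w),zz]) for i in(-1,1) for j in(-1,1) for zz in(z,z-.022)])
    hull=cv2.convexHull(q.astype(np.float32)); M=cv2.moments(hull)
    return q.min(0).round(1),q.max(0).round(1),round(M['m10']/M['m00'],1),round(M['m01']/M['m00'],1)
for f,n,r in(('s6','side',(370,255,410,300)),('s9','side',(370,255,410,300)),('t6','top',(415,175,445,200)),('t9','top',(415,175,445,200))):
    print(f,red('pics/'+f+'.png',r))
print('s6 pred',pred('side',.1415,0),'t6',pred('top',.1415,0))
for d in(.008,.0125,.015): print(d,pred('side',.1415-d,1),pred('top',.1415-d,1))
```

```text
30.4 [ 0.26863945 -0.2886736   0.30460605] [ 0.45807003 -0.72630332 -0.08643349]
s6 (np.int64(386), np.int64(392), np.int64(263), np.int64(281), np.float64(389.01), np.float64(271.21), 99)
s9 (np.int64(380), np.int64(398), np.int64(269), np.int64(280), np.float64(388.71), np.float64(274.42), 173)
t6 (np.int64(425), np.int64(438), np.int64(184), np.int64(194), np.float64(431.29), np.float64(188.97), 76)
t9 (np.int64(425), np.int64(435), np.int64(183), np.int64(195), np.float64(430.08), np.float64(189.44), 64)
s6 pred (array([385., 262.]), array([391.7, 281.9]), 388.3, 272.0) t6 (array([422.7, 183. ]), array([440.4, 196.3]), 431.6, 189.7)
0.008 (array([378.8, 268.4]), array([397.2, 281.3]), 387.9, 274.8) (array([423. , 182.6]), array([437.5, 197.9]), 430.3, 190.3)
0.0125 (array([378.5, 270. ]), array([396.9, 283. ]), 387.7, 276.5) (array([422.3, 182.9]), array([436.8, 198.2]), 429.6, 190.6)
0.015 (array([378.4, 271. ]), array([396.7, 283.9]), 387.5, 277.4) (array([422. , 183.1]), array([436.4, 198.3]), 429.2, 190.8)
```

View pics/c9.png

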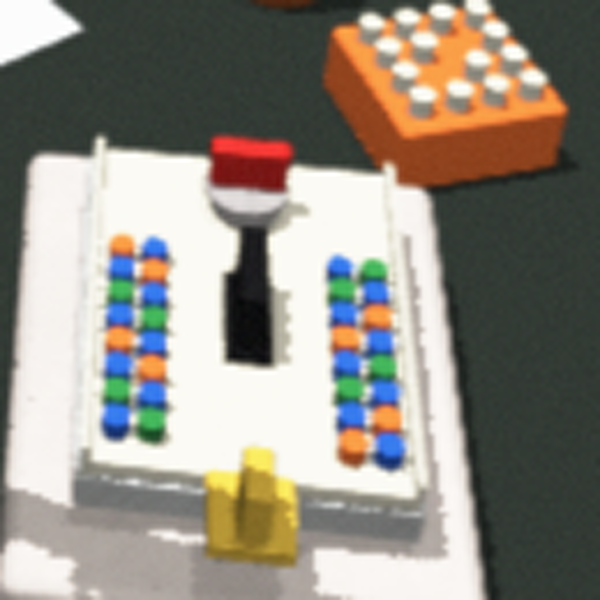

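The wing lies square across the tray at crop (250,165). Its height in the side view matches about 8 mm pushed in: row 274.4 measured against 274.8 predicted, where 276.5 or more would mean it is still in. Handing in.

```bash
python3 -c "
from h import *
print(order.close_job(), status.get_obs()['time'])"
```

```text
the job is handed in; nothing more can be done
the job is handed in; nothing more can be done
```

I handed the job in after about 30 s of robot time. The tray is seated on the shaker with its red stud turned and locked. The hand-in gives no verdict, so this rests on my own last checks.

**What I did:**
- I pulled the tray 190 mm out by the yellow tab and let go of it on the bench.
- I then took it by the black handle, carried it level and lowered it into the four sockets. It met almost no force until it stopped on the deck.
- I gripped the red stud, pushed it in about 15 mm and turned it clockwise to the stop. Then I let it spring up, released it and backed the arm away.

**Last checks:**
- **Seating:** both views showed the tray squarely inside the metal tray's rim, with the stud over the slot.
- **Lock:** the wing lies across the tray, and its height in the side view matches about 8 mm pushed in, the locked rest position.
- **Release:** the arm is clear, with no significant wrist force.
- **Neighbours:** the arm never went near the jar, tip box or tube block. I did not measure their positions at the end.

**What disagreed or went wrong:**
- The two cameras differed by 2–3 mm on where the shaker's metal tray was, so I used the average.
- Tray corners I read by eye suggested the tray was turned about 1.6° from the shaker; the fit to the tube caps did not confirm it.
- During the first let-up of the stud, one move row wrongly repeated the 89° turn. The speed limit cut it short and the next row undid it. I pushed the stud back in and turned it to the stop again before releasing.

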